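Fix the rounding jack in the ratchet bench clamp

ROBOT

A 6-joint arm with a two-finger parallel gripper is mounted at the origin on a cart in front of the work surface, level with it; the furniture and walls round the work are solid. World frame = base frame: x ahead of the robot, y to its left, z up, the work surface at z = 0. Lengths are in mm, angles in rad, forces in N, time in s.
With the tool pointing down it reaches from about 350 to 975 mm from the base axis. Payload 7.1 kg.
Tool frame: the origin (TCP) lies on the front face of the gripper's body, between the roots of the fingers; the fingertips stand 80 mm ahead of it and the grasp point (between the pads) lies 61 mm ahead of it (env.tips_ahead is the distance from the TCP to the fingertips, in mm); z points along the fingers, y is the direction in which the jaws open and shut (so a half turn about z gives the same grasp; the last joint's range is limited). The gripper opens to 88 mm and grips with 3 to 60 N. Pads are 20 mm wide; open, the fingers measure 115 mm over their backs; the gripper's body (75 mm by 178 mm) begins 61 mm behind the grasp point.
Start: joints at [1.244, 0.423, 1.63, -0, 1.089, -0.019], TCP at [189.32, 595.62, 302.675] pointing down, gripper open.
Joint ranges: [-3, 3], [-0.9, 2.11], [0.09, 2.58], [-1.31, 4.45], [0.11, 2.69], [-2.54, 2.54]. Speed limits (rad/s): [2.39, 2.39, 3.01, 3.14, 3.14, 3.14].

INTERFACE

Orientations are given as a unit quaternion [x, y, z, w].
In Python, from station import env, set_gripper, viewer, workorder gives the robot as it stands. Calls block until the motion is done:
- env.reach(position, orientation): joint-space move of the TCP to a pose.
- env.move_l(position, rot=None, rate=150, f_stop=None): straight line of the TCP; rot=None keeps the orientation; rate is the mean speed in mm/s. With f_stop (N) it stops when the force on the tool has changed by that much, and returns True; else False.
- env.move_joints(angles): joint-space move.
- set_gripper(opening): finger opening in mm; the grip force is fixed at half the most; returns when the fingers have stopped.
- env.hold(seconds).
- env.ik(position, orientation): joint angles nearest the present ones, or None.
- env.read_state(): the state.
- viewer.camera(name): name is "scene" or "top"; returns the picture (384x512x3 uint8, blue, green, red); there is no depth.
- viewer.camera_params(name): a dict with "fx", "fy", "cx", "cy" (pixels), "pose" (4x4, takes a point from camera to world coordinates). Camera axes: x right, y up, looking along -z (the intrinsics and any distortion apply to the point x, -y, -z); pixel columns grow to the right and rows downward; lengths in mm; the calibration is good to about 2 mm. A picture is of the moment at which its call begins. camera_params takes no time and is no camera call.
A pose or a line that the arm cannot do raises env.IKError and nothing moves.
- workorder.sign_off(): hands the job in, once; it reports no verdict.
The state is a dict: "time_s": time; "qpos": joint angles; "dq": joint speeds; "tau": joint torques, N m; "tool_pos": TCP position; "orientation": TCP orientation; "force": force on the tool from outside, world axes, zero at the start; "wrist_torque": the same for the moment, N m; "width": finger opening in mm.
Only numpy, scipy, OpenCV 4.12 (cv2) and the standard library are available. Lean on these libraries where they do the work, as an engineer would, in place of code of your own. Each camera call takes 0.05 s, during which the arm holds its last target.

TASK

Fix the hatter's rounding jack in the ratchet clamp so that its blade can be reset: lay it flat, brass scale up, on the clamp's bed between the two low jaws, its middle in line with theirs, and let go of it; then hold the cross grip of the clamp's upright lever and pump it to and fro in short full strokes, one ratchet tooth each, until the jaws hold the jack tight. Go by the feel of the lever: stop as soon as a stroke has gone clearly stiff, so that the beech is not crushed, and leave the lever drawn back at its rest. Leave the other tools where they lie.

Things in the scene. Friction and masses are not known exactly. Their poses are not given: they have to be found in the camera images.
- clamp: ratchet bench clamp, fixed: grey foot plate 262 x 104 mm, steel bed 92 mm wide, its surface 20 mm above the bench. Origin: underside, middle; own z up, own +x is the way the sliding jaw closes. Along +x: upright lever over a toothed bar with two pawls (up to 55 mm high), crosshead, two coil springs, sliding jaw, gap, end jaw. Jaws 80 mm wide, only 12 mm above the bed. The gap (52 to 68 mm at the start) is not reported
- end_jaw: end jaw of the clamp, 80 mm wide, 20 mm thick, to 12 mm above the bed, rubber face; screwed down, it cannot be moved. Origin: middle of the face towards the gap, in height at the clamp's underside (bench top); axes as the clamp's, so the gap lies on its own -x side. At the start at least 52 mm of free bed lies before this face. More than 80 N between it and the jack crushes the beech
- jack_center (a point): centre of the rounding jack's block: loose beech block 34 mm wide (own x) x 150 mm long (own y) x 26 mm high (own z up) with a brass scale and a small knob on top (knob to 48 mm above its underside); about 0.16 kg. The point lies 13 mm above its underside
- jack: the same rounding jack, origin at the centre of its underside, axes as for jack_center. In the clamp it lies with its long axis along the jaws, its middle at theirs, either way round; the sliding jaw pushes it over the bed against the end jaw
- lever (a joint): lever angle: 0 = drawn back at rest (stop), 0.29 rad = fully forward (stop); it grows as the grip moves to the clamp's own +x (turn about own +y) and stays where left. At 0 the lever leans back by 0.145 rad from upright. A stroke from below 0.02 to above 0.27 pushes the bar one tooth (6 mm) on; the holding pawl keeps it there as the lever is drawn back. 3 to 8 strokes are needed
- lever_grip (a point): middle of the lever's black cross grip, a level round bar 20 mm thick, 90 mm long, along the clamp's own y, 145 mm above the bench; 140 mm from the pivot, 41 mm from stop to stop. Push at the forward end: 1 to 4 N while the jaw runs free. Once the jack is nipped each tooth adds 26 N between the jaws (springs), 8 N at the grip. Tight: 15 to 62 N between the jaws at rest, after the first stroke that took 11 N or more
- lever_pivot (a point): pivot axis of the lever (level, along the clamp's own y), on the clamp's middle line, 6 mm above the bench
- brush: bystander: felt brush with a beech back, 130 mm long, loose
- spool: bystander: spool of pale thread, 33 mm across, 58 mm high, standing loose
- jar: bystander: glass jar of eyelets with a screw lid, 64 mm across, 72 mm high, standing loose
- binding_clip: bystander: binding clip with a chromed lever, 83 mm long, loose
- roll: bystander: roll of tags on a cardboard core, 56 mm across, 27 mm wide, loose
- folder: bystander: flat bone folder, 144 mm long, 22 mm wide, 4 mm thick, loose

How it is judged (in metres and radians):
On the way, in this order (a step that is already met when the one before it is completed fails the run):
1. the jack lies flat on the bed between the jaws, let go (x of jack_center in the frame of end_jaw between -0.05 and -0.0165 m and y of jack_center in the frame of end_jaw between -0.015 and 0.015 m and z of jack_center in the frame of end_jaw between 0.03 and 0.036 m and angle between jack's own z axis and vertical below 0.06 rad and contact force between the fingers and jack below 0.3 N), for 0.2 s.
2. the lever is pushed forward through a full stroke (value of joint lever above 0.24 rad), for 0.02 s.
3. the lever is drawn back to take the next tooth (value of joint lever below 0.03 rad), for 0.02 s.
4. the lever is pushed forward again (value of joint lever above 0.24 rad), for 0.02 s.
5. with the lever back at rest the jaws hold the jack tight (over 15 N) (value of joint lever below 0.04 rad and contact force between end_jaw and jack above 15 N), for 0.2 s.
At the end, for the whole second after the job is handed in: The rounding jack lies flat on the bed (within 3 mm in height and 0.06 rad), scale up, square against the end jaw (4 mm, 0.06 rad) and within 15 mm of its middle, held by the jaws with 15 to 62 N; the lever is back at its rest (below 0.04 rad); all is let go and at rest (all of step 5 and contact force between end_jaw and jack below 62 N and x of jack_center in the frame of end_jaw between -0.021 and -0.013 m and y of jack_center in the frame of end_jaw between -0.015 and 0.015 m and z of jack_center in the frame of end_jaw between 0.03 and 0.036 m and angle between jack's own z axis and vertical below 0.06 rad and angle between the y axis of jack and the y axis of end_jaw, either way round below 0.06 rad and linear speed of jack below 0.01 m/s); the robot touches nothing.
It fails at once if the beech is crushed: more than 80 N between the jaws (contact force between end_jaw and jack above 80 N).
It fails at once if another tool is moved by more than 20 mm (distance of any of brush, folder, spool, jar, binding_clip, roll from where it was at the start of the episode above 0.02 m).
It also fails if it takes over 72 s, if anything falls off the work surface, if the arm or the gripper's body presses on something with over 40 N, if the wrist force passes 120 N, or if a joint passes its speed limit or range.

## Working session

There is one attempt and no reset: what is moved stays moved. The work goes in short steps, each a Python script; the robot and the scene stay as the last script left them, time stands still between calls to the robot, and variables do not carry over. Pictures are saved under pics/ and viewed, and the job is handed in when it is done.

```bash
ls; mkdir -p pics
python3 - <<'E'
from station import env, set_gripper, viewer, workorder
import cv2
for n in ("scene","top"):
    im=viewer.camera(n); cv2.imwrite(f"pics/{n}0.png",im); cv2.imwrite(f"pics/{n}0b.png",cv2.resize(im,(800,600),interpolation=cv2.INTER_CUBIC))
    p=viewer.camera_params(n); print(n,{k:(v if k!='pose' else v) for k,v in p.items()})
s=env.read_state(); print(s)
E
```

```text
pics
scene {'fx': 377.0530472513256, 'fy': 377.0530472513256, 'cx': 261.14679433258067, 'cy': 200.0075534591103, 'pose': array([[ 8.96230321e-01,  3.39585501e-01, -2.85399542e-01,
         2.75007780e+02],
       [-4.43572158e-01,  6.80466407e-01, -5.83274557e-01,
        -4.67085573e+02],
       [-3.86678163e-03,  6.49343635e-01,  7.60485300e-01,
         8.92541390e+02],
       [ 0.00000000e+00,  0.00000000e+00,  0.00000000e+00,
         1.00000000e+00]])}
top {'fx': 424.43091602594893, 'fy': 424.43091602594893, 'cx': 257.7121469924034, 'cy': 189.94476298588472, 'pose': array([[ 1.02792671e-03,  9.85770968e-01, -1.68090872e-01,
         3.67071535e+02],
       [-9.99971423e-01, -2.45697268e-04, -7.55602343e-03,
         1.04786968e+02],
       [-7.48980800e-03,  1.68093835e-01,  9.85742545e-01,
         1.36571380e+03],
       [ 0.00000000e+00,  0.00000000e+00,  0.00000000e+00,
         1.00000000e+00]])}
{'time_s': 0.1, 'qpos': array([ 1.24400972e+00,  4.23775105e-01,  1.63057738e+00, -6.73936476e-06,
        1.08860512e+00, -1.90337744e-02]), 'dq': array([ 0.00119271, -0.00273033, -0.00264865, -0.00050637,  0.00077954,
       -0.00038237]), 'tau': array([ 9.02035208e-04, -5.45612526e+01, -2.74326003e+01,  6.46251719e-02,
        1.87628710e-02, -3.80968140e-05]), 'tool_pos': array([189.1991517 , 595.27823915, 301.98690759]), 'orientation': array([ 1.53268307e-01,  9.88184376e-01, -6.72813808e-04, -1.14480222e-04]), 'force': array([ 0.49097584,  0.27715226, -0.42074822]), 'wrist_torque': array([-0.03012084, -0.02554136,  0.01277909]), 'width': 87.56176983860409}
```

View pics/scene0b.png

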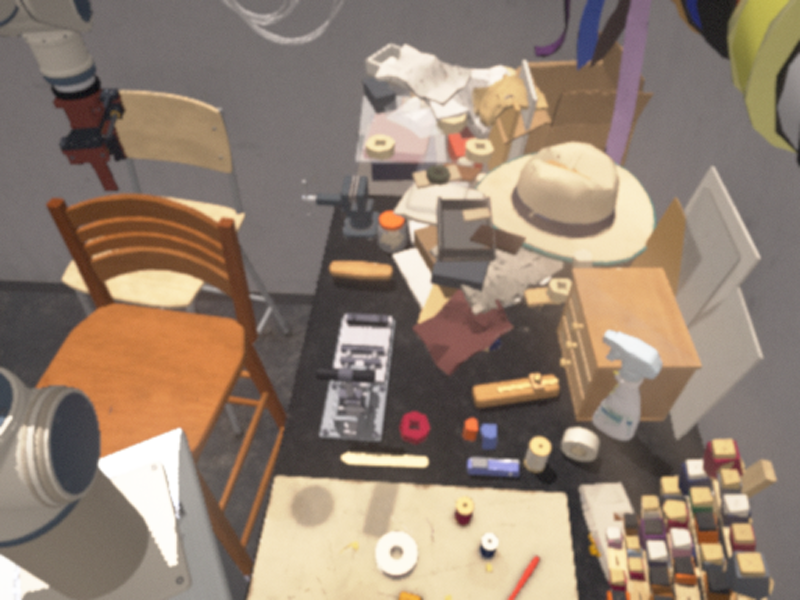

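View pics/top0b.png

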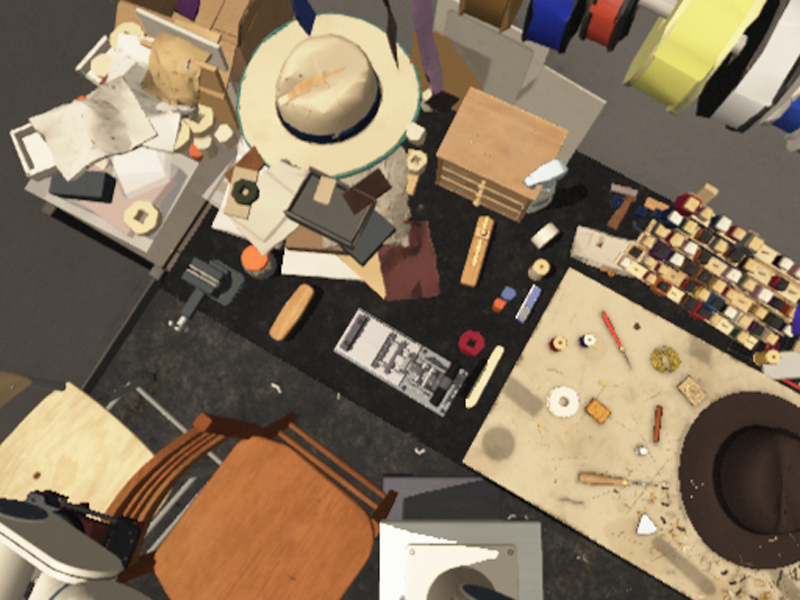

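The scene view shows the clamp at about (358,378) in the 800 px picture and the jack at (516,390). In the top view they are at (405,360) and (478,250). The brush, jar, clip, spool, roll and folder lie around them. I'll zoom in on both views.

Run:
```python
import cv2
t=cv2.imread("pics/top0.png"); s=cv2.imread("pics/scene0.png")
# top clamp crop
c=t[130:275,205:365]; cv2.imwrite("pics/topc.png",cv2.resize(c,None,fx=5,fy=4.1,interpolation=cv2.INTER_CUBIC)) if 0 else cv2.imwrite("pics/topc.png",cv2.resize(c,None,fx=4,fy=4,interpolation=cv2.INTER_CUBIC))
c=s[190:310,195:395]; cv2.imwrite("pics/scec.png",cv2.resize(c,None,fx=4,fy=4,interpolation=cv2.INTER_CUBIC))
```

```text
(no output)
```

View pics/topc.png

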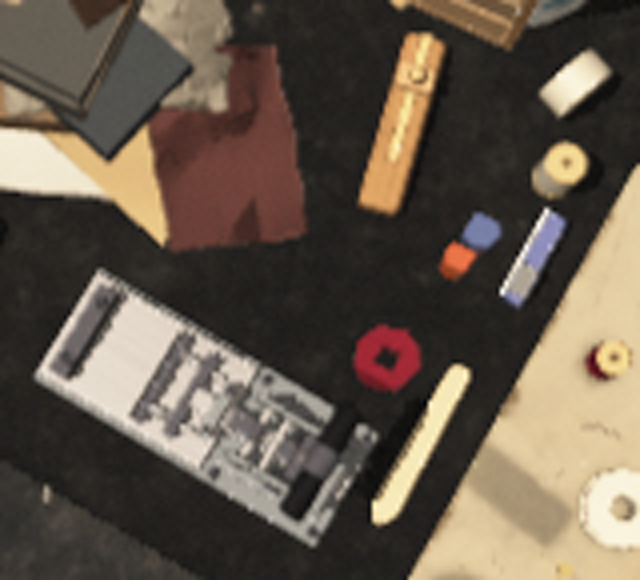

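View pics/scec.png

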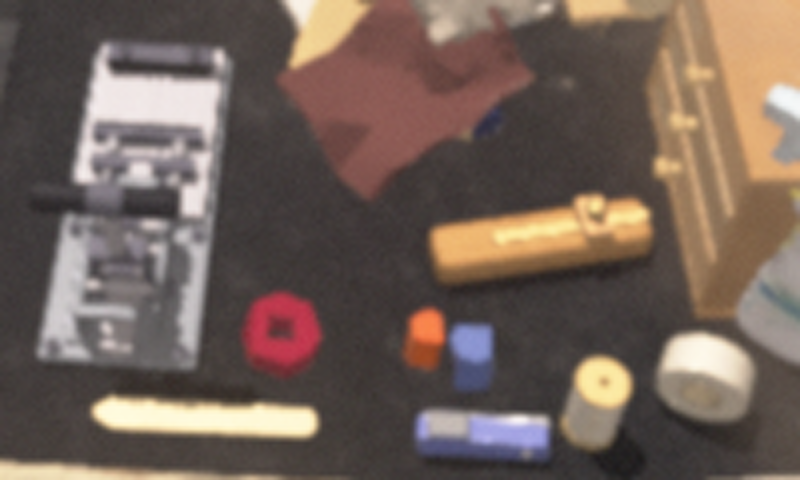

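```bash
cat > h.py <<'E'
import numpy as np, cv2
from station import env, set_gripper, viewer, workorder
P={n:viewer.camera_params(n) for n in("scene","top")}
def ray(n,u,v):
    p=P[n]; M=p["pose"]; d=np.array([(u-p["cx"])/p["fx"],-(v-p["cy"])/p["fy"],-1.])
    return M[:3,3],M[:3,:3]@d
def plane(n,uv,z):
    o,d=ray(n,*uv); return o+d*(z-o[2])/d[2]
def proj(n,X):
    p=P[n];M=p["pose"]; c=M[:3,:3].T@(np.asarray(X)-M[:3,3]); return np.array([p["cx"]+p["fx"]*c[0]/-c[2],p["cy"]-p["fy"]*c[1]/-c[2]])
def tri(a,b):
    (o1,d1),(o2,d2)=ray("scene",*a),ray("top",*b)
    d1/=np.linalg.norm(d1);d2/=np.linalg.norm(d2)
    s=np.linalg.lstsq(np.c_[d1,-d2],o2-o1,rcond=None)[0]
    A,B=o1+s[0]*d1,o2+s[1]*d2; return (A+B)/2,np.linalg.norm(A-B)
E
python3 - <<'E'
from h import *
np.set_printoptions(precision=1,suppress=True)
t=cv2.imread("pics/top0.png"); s=cv2.imread("pics/scene0.png")
T=lambda x,y:(205+x/4-.375,130+y/4-.375); S=lambda x,y:(195+x/4-.375,190+y/4-.375)
for nm,c in dict(TL=(98,270),L=(37,378),BR=(315,545),R=(378,428)).items(): print("plate",nm,plane("top",T(*c),8))
for nm,c in dict(a=(105,45),b=(232,55),c=(200,368),d=(40,358)).items(): print("plate sc",nm,plane("scene",S(*c),8))
for nm,c in dict(fa=(124,297),fb=(76,378),ba=(103,283),bb=(55,366),).items(): print("endjaw top",nm,plane("top",T(*c),32))
for nm,c in dict(sa=(191,338),sb=(140,418)).items(): print("slidejaw top",nm,plane("top",T(*c),32))
for nm,c in dict(a=(347,408),b=(300,512)).items(): print("grip top",nm,plane("top",T(*c),145))
print("grip tri", tri(S(106,198),T(323,460)))
for n,im,ro in (("top",t,(290,135,320,188)),("scene",s,(298,235,362,265))):
    hsv=cv2.cvtColor(im,cv2.COLOR_BGR2HSV); m=cv2.inRange(hsv,(5,80,90),(25,255,255))
    k=np.zeros_like(m); k[ro[1]:ro[3],ro[0]:ro[2]]=m[ro[1]:ro[3],ro[0]:ro[2]]
    c=max(cv2.findContours(k,0,2)[0],key=cv2.contourArea); r=cv2.minAreaRect(c); print(n,r)
    b=cv2.boxPoints(r); print(np.array([plane(n,q,26) for q in b]))
    if n=="top":
        w=np.array([plane(n,q[0],26)[:2] for q in c],np.float32); print(cv2.minAreaRect(w))
    v=im.copy(); cv2.drawContours(v,[np.int32(b)],0,(0,255,0),1); cv2.imwrite(f"pics/j_{n}.png",cv2.resize(v[ro[1]-10:ro[3]+10,ro[0]-10:ro[2]+10],None,fx=7,fy=7))
E
```

```text
plate TL [575.  207.7   8. ]
plate L [487.5 255.5   8. ]
plate BR [356.1  34.2   8. ]
plate R [447.8 -16.8   8. ]
plate sc a [494.4 263.6   8. ]
plate sc b [577.6 210.8   8. ]
plate sc c [444.5 -19.9   8. ]
plate sc d [353.8  33.3   8. ]
endjaw top fa [549.7 185.   32. ]
endjaw top fb [485.4 222.2  32. ]
endjaw top ba [560.9 201.8  32. ]
endjaw top bb [494.9 238.8  32. ]
slidejaw top sa [517.1 131.8  32. ]
slidejaw top sb [454.1 171.5  32. ]
grip top a [453.9  17.5 145. ]
grip top b [380.3  51.7 145. ]
grip tri (array([415.5,  35.5, 149.3]), np.float64(2.508186783202895))
top ((305.0767822265625, 160.0223846435547), (10.719998359680176, 46.159996032714844), 16.26020622253418)
[[625.7   0.2  26. ]
 [773.2 -43.9  26. ]
 [763.  -77.3  26. ]
 [615.9 -32.6  26. ]]
((694.416015625, -38.476165771484375), (34.733070373535156, 153.8682861328125), 73.33055877685547)
scene ((329.8070068359375, 248.22621154785156), (17.467304229736328, 56.41670227050781), 81.38435363769531)
[[627.    7.2  26. ]
 [780.7 -37.8  26. ]
 [753.6 -87.6  26. ]
 [605.6 -43.3  26. ]]
```

Clamp: the plate centre is about (467,121) and its +x points along about 60°. The plate measures 258×100 mm against 262×104 given, and the end jaw is 19.7 mm thick against 20. The gap is about 61 mm. The jack's centre is about (696,-39) and its long axis lies at -16.7°. The grip lies near (416,35,147). Next I'll check the cabinet clearance and the reach.

```bash
cat >> h.py <<'E'
from scipy.spatial.transform import Rotation as R
def down(yaw,tilt=0):  # tool y along heading yaw (deg), z down
    # choose tool x = heading yaw+90 ...: R=[x,y,z], z=-Z
    a=np.radians(yaw); y=np.array([np.cos(a),np.sin(a),0]); z=np.array([0,0,-1.]); x=np.cross(y,z)
    return R.from_matrix(np.c_[x,y,z])
CY=60.0
u=np.array([np.cos(np.radians(CY)),np.sin(np.radians(CY)),0]); v=np.array([-u[1],u[0],0])
E
python3 - <<'E'
from h import *
np.set_printoptions(precision=2,suppress=True)
for q in ((278,105),(337,139)): print("cab",plane("top",q,0),plane("top",q,30))
print("cab scene",[plane("scene",(q[0]*.64,q[1]*.64),0) for q in ((590,418),(562,330))])
for nm,p,yaw in (("jack",(696,-39,94),73.3),("place",(503,178,115),60),("lever",(416,35,206),60)):
    for h in(0,180):
        print(nm,h,env.ik(np.array(p,float),down(yaw+h).as_quat()))
E
```

```text
cab [891.06  47.01   0.  ] [879.55  48.28  30.  ]
cab [ 771.87 -148.42    0.  ] [ 762.97 -142.86   30.  ]
cab scene [array([ 784.74, -137.25,   -0.  ]), array([857.47,  44.09,   0.  ])]
jack 0 [-0.07  0.78  1.54 -0.    0.82 -1.35]
jack 180 [-0.07  0.78  1.54 -0.    0.82  1.79]
place 0 [ 0.32  0.58  1.93 -0.    0.63 -0.73]
place 180 [ 0.32  0.58  1.93 -0.    0.63  2.41]
lever 0 [ 0.06  0.28  2.14 -0.    0.71 -0.99]
lever 180 [ 0.06  0.28  2.14 -0.    0.71  2.15]
```

View pics/j_top.png

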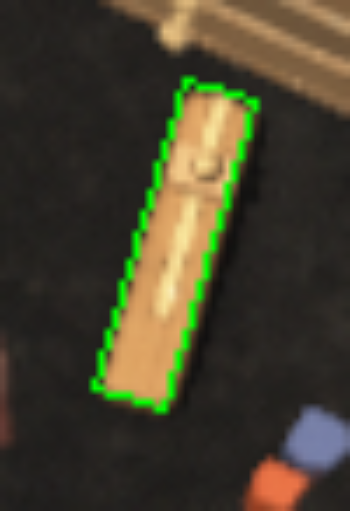

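Run:
```python
from h import *
np.set_printoptions(precision=2,suppress=True)
q=down(73.3).as_quat()
env.reach([696,-39,260],q)
print(env.read_state()["time_s"],env.read_state()["force"])
env.move_l([696,-39,115],rate=200)
print(env.move_l([696,-39,95],rate=40,f_stop=8), env.read_state()["tool_pos"])
set_gripper(25)
s=env.read_state();print(s["width"],s["force"],s["time_s"])
env.move_l([696,-39,160],rate=100)
for n in("top","scene"): cv2.imwrite(f"pics/g_{n}.png",cv2.resize(viewer.camera(n)[110:300,200:420],None,fx=3,fy=3,interpolation=cv2.INTER_CUBIC))
s=env.read_state();print(s["width"],s["force"],s["time_s"])
```

```text
2.9583 [ 0.61 -0.51 -0.27]
False [695.96 -39.    94.8 ]
33.58702097813011 [ 0.34 -0.55  0.62] 5.3583
33.96095786611576 [-1.16 -0.09 -1.33] 6.2583
```

```bash
cd pics; python3 -c "
import cv2,numpy as np
a=cv2.imread('g_top.png');b=cv2.imread('g_scene.png');cv2.imwrite('g.png',cv2.resize(np.vstack([a,b]),(347,600)) if 0 else cv2.resize(np.hstack([a,b]),(800,345)))"
```

```text
(no output)
```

View pics/g.png

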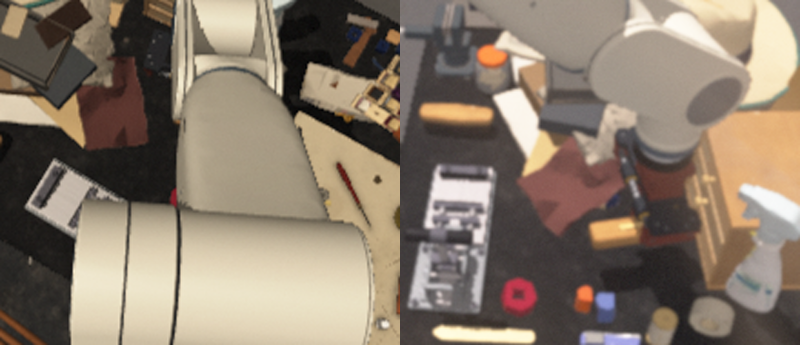

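The jack is held: the fingers stand at 34.0 mm and the tool carries about 1.6 N of weight. It hangs level in the scene view at about (612,232). Next I place it.

Run:
```python
from h import *
np.set_printoptions(precision=2,suppress=True)
q=down(60).as_quat()
x,y=502.5,180.2
env.reach([x,y,210],q)
s=env.read_state();print(s["width"],s["force"],s["tool_pos"],s["time_s"])
env.move_l([x,y,130],rate=120)
for n in("top","scene"): cv2.imwrite(f"pics/p_{n}.png",viewer.camera(n))
a=[cv2.imread(f"pics/p_{n}.png")[150:300,190:350] for n in("top","scene")]
cv2.imwrite("pics/p.png",cv2.resize(np.hstack(a),(800,375),interpolation=cv2.INTER_CUBIC))
```

```text
33.70405387458726 [-0.04  0.19 -1.3 ] [503.41 179.94 210.02] 7.4
```

View pics/p.png

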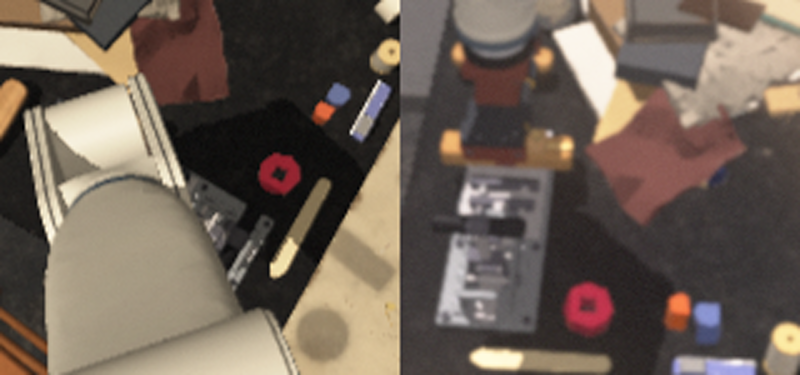

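In the scene view the jack hangs level over the far part of the bed at about (507,148), square to the clamp. I'll lower it.

Run:
```python
from h import *
np.set_printoptions(precision=2,suppress=True)
x,y=502.5,180.2
print(env.move_l([x,y,113],rate=30,f_stop=6)); s=env.read_state();print(s["force"],s["tool_pos"],s["width"])
set_gripper(60)
s=env.read_state();print(s["force"],s["tool_pos"],s["width"])
env.move_l([x,y,210],rate=150)
env.reach([416,35,300],down(60).as_quat())
for n in("top","scene"): cv2.imwrite(f"pics/p2_{n}.png",viewer.camera(n))
a=[cv2.imread(f"pics/p2_{n}.png")[150:300,190:350] for n in("top","scene")]
cv2.imwrite("pics/p2.png",cv2.resize(np.hstack(a),(800,375),interpolation=cv2.INTER_CUBIC))
print(env.read_state()["time_s"])
```

```text
True
[-0.59 -0.45  3.36] [502.39 180.18 114.72] 33.475863227057935
[-0.36 -0.11 -0.11] [501.97 180.04 114.63] 59.67508629605644
11.1083
```

View pics/p2.png

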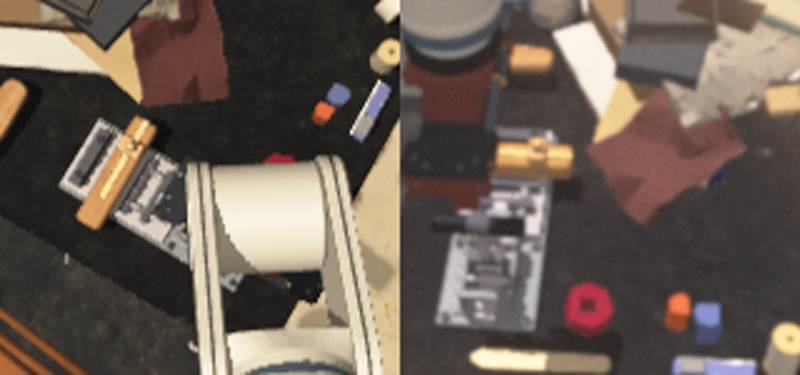

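Run:
```python
from h import *
np.set_printoptions(precision=2,suppress=True)
t=cv2.imread("pics/p2_top.png")
hsv=cv2.cvtColor(t,cv2.COLOR_BGR2HSV); m=cv2.inRange(hsv,(5,80,90),(25,255,255)); k=0*m; k[192:245,215:256]=m[192:245,215:256]
c=max(cv2.findContours(k,0,2)[0],key=cv2.contourArea)
r=cv2.minAreaRect(np.array([plane("top",p[0],46)[:2] for p in c],np.float32)); print(r)
d=np.r_[r[0],0]-np.array([516.5,204.4,0]); print("in end_jaw",d@u,d@v)
# grip, lever at rest
env.move_l([416.5,35,225],rate=150)
print(env.move_l([416.5,35,205],rate=60,f_stop=6))
set_gripper(10)
s=env.read_state();print(s["force"],s["tool_pos"],s["width"],"u,v force",s["force"]@u,s["force"]@v,s["time_s"])
```

```text
((501.5129089355469, 181.41151428222656), (35.61566925048828, 151.57077026367188), 59.843631744384766)
in end_jaw -27.402158158354112 1.4849587317604467
False
[-0.46 -0.63  1.12] [416.52  34.99 205.07] 18.999381102473087 u,v force -0.7807382338524789 0.0826246983518183 12.9583
```

The jack lies 27 mm before the end jaw, 1.5 mm off its middle and square. The bar is gripped. Next I'll find the lever's back stop by feel.

Run:
```python
from h import *
np.set_printoptions(precision=2,suppress=True)
p=np.array([416.5,35,205.])
for i in range(5):
    p=p-1.5*u; st=env.move_l(p,rate=20,f_stop=5); s=env.read_state(); print(st,s["tool_pos"],s["force"]@u,s["force"][2])
    if st or abs(s["force"]@u)>6: break
print(s["time_s"])
```

```text
False [415.89  33.87 204.95] 3.5343937185032455 -2.8172309829847464
False [415.76  33.58 204.96] 14.669482124735705 -5.255379504317499
13.4583
```

```bash
cat >> h.py <<'E'
Q0=down(60); G0=np.array([416.1,34.25,0])  # TCP xy with lever at stop
PIV=G0+140*np.sin(.145)*u+np.array([0,0,6.]); TC0=np.array([416.1,34.25,205.])
def pose(th):
    r=R.from_rotvec(v*th); return PIV+r.apply(TC0-PIV),(r*Q0).as_quat()
def theta():
    s=env.read_state(); d=s["tool_pos"]-PIV; d0=TC0-PIV
    return np.arctan2(d@u,d[2])-np.arctan2(d0@u,d0[2])
def rd(tag=""):
    F=np.mean([env.read_state()["force"] for _ in range(3)],0); th=theta()
    a=.0  # tangential push at the grip
    t=R.from_rotvec(v*(th-.145)).apply(u)
    print(tag,"th %.4f push %.2f Fz %.2f Fv %.2f t %.2f"%(th,-F@t,F[2],F@v,env.read_state()["time_s"])); return th,-F@t
def go(th,rate=40): p,q=pose(th); env.move_l(p,rot=q,rate=rate)
def stroke(lim=18):
    go(.1,70); a=rd(" .1"); go(.2,70); rd(" .2"); go(.255,70); rd(" .255")
    c=.275
    while 1:
        go(c,30); th,f=rd(" fwd %.3f"%c)
        if th>.277 or c>.305 or f>lim: break
        c+=.006
    peak=f
    go(.2,70);go(.1,70);go(.02,70);rd(" back");go(-.002,30)
    th,f=rd(" rest")
    return peak
E
python3 - <<'E'
from h import *
go(0,30); rd("start")
print(stroke())
E
```

```text
start th 0.0001 push -2.01 Fz -2.19 Fv -0.69 t 13.71
 .1 th 0.1003 push -0.52 Fz -2.25 Fv -1.60 t 14.14
 .2 th 0.1997 push -1.10 Fz -4.47 Fv -2.31 t 14.57
 .255 th 0.2542 push 0.27 Fz -5.08 Fv -5.09 t 14.88
 fwd 0.275 th 0.2727 push 0.15 Fz -5.74 Fv -5.85 t 15.17
 fwd 0.281 th 0.2775 push 1.35 Fz -4.86 Fv -6.03 t 15.42
 back th 0.0165 push 0.54 Fz -9.21 Fv -4.14 t 16.61
 rest th -0.0024 push -1.09 Fz -6.22 Fv -3.85 t 16.91
1.3477909839453446
```

Run:
```python
from h import *
go(.1,70); go(.2,70); go(.26,70); rd()
c=.275
while c<.306:
    go(c,30); th,f=rd(" fwd %.3f"%c)
    if f>7: break
    c+=.006
go(.2,70);go(.1,70);go(.02,70)
c=0.
while c>-.012:
    go(c,30); th,f=rd(" back %.3f"%c)
    if f<-5: break
    c-=.004
for n in("top","scene"): cv2.imwrite(f"pics/s2_{n}.png",viewer.camera(n))
a=[cv2.imread(f"pics/s2_{n}.png")[150:300,190:350] for n in("top","scene")]
cv2.imwrite("pics/s2.png",cv2.resize(np.hstack(a),(800,375),interpolation=cv2.INTER_CUBIC))
```

```text
th 0.2583 push 0.05 Fz -6.62 Fv -6.52 t 18.11
 fwd 0.275 th 0.2712 push 0.73 Fz -6.15 Fv -6.40 t 18.36
 fwd 0.281 th 0.2761 push 0.95 Fz -6.37 Fv -6.81 t 18.61
 fwd 0.287 th 0.2818 push 1.29 Fz -6.41 Fv -5.91 t 18.86
 fwd 0.293 th 0.2878 push 1.62 Fz -5.33 Fv -6.58 t 19.11
 fwd 0.299 th 0.2909 push 4.80 Fz -4.61 Fv -8.33 t 19.36
 fwd 0.305 th 0.2935 push 8.29 Fz -2.92 Fv -7.86 t 19.61
 back 0.000 th -0.0029 push -2.21 Fz -11.01 Fv -3.95 t 21.15
 back -0.004 th -0.0044 push -5.23 Fz -11.83 Fv -3.10 t 21.40
```

View pics/s2.png

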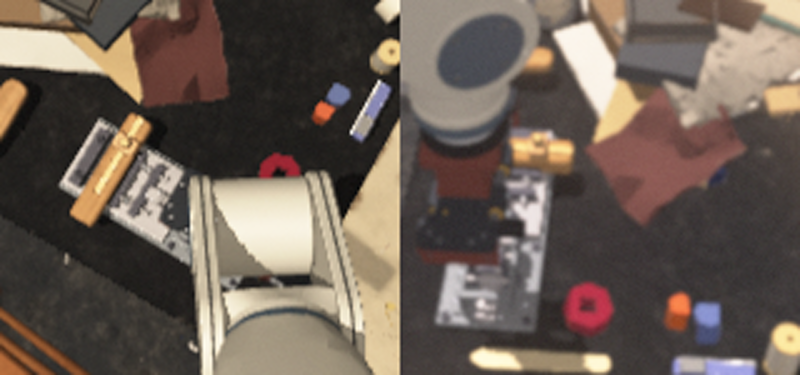

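The stops are felt at about -0.003 and 0.289 rad, so the lever model fits. The jack has moved about 7 mm nearer the end jaw; in the top view its middle went from (118,172) to (112,170). I'll go on one stroke at a time.

Run:
```python
from h import *
print(stroke(22))
```

```text
.1 th 0.0989 push -1.35 Fz -9.53 Fv -6.56 t 21.95
 .2 th 0.1977 push 0.36 Fz -7.68 Fv -6.52 t 22.38
 .255 th 0.2519 push 0.34 Fz -7.37 Fv -6.55 t 22.69
 fwd 0.275 th 0.2700 push 1.67 Fz -6.51 Fv -7.46 t 22.98
 fwd 0.281 th 0.2748 push 2.37 Fz -7.29 Fv -7.75 t 23.23
 fwd 0.287 th 0.2804 push 1.48 Fz -6.88 Fv -7.50 t 23.48
 back th 0.0132 push 0.71 Fz -12.94 Fv -5.84 t 24.68
 rest th -0.0040 push -3.09 Fz -12.83 Fv -3.96 t 24.98
1.482652277821591
```

Run:
```python
from h import *
print(stroke(22))
```

```text
.1 th 0.0987 push -0.52 Fz -9.17 Fv -6.39 t 25.43
 .2 th 0.1954 push 3.30 Fz -8.02 Fv -7.89 t 25.86
 .255 th 0.2481 push 4.17 Fz -5.71 Fv -8.39 t 26.17
 fwd 0.275 th 0.2656 push 6.92 Fz -3.82 Fv -8.90 t 26.45
 fwd 0.281 th 0.2701 push 7.40 Fz -3.51 Fv -9.19 t 26.70
 fwd 0.287 th 0.2756 push 7.74 Fz -4.40 Fv -9.43 t 26.95
 fwd 0.293 th 0.2813 push 7.87 Fz -3.53 Fv -9.01 t 27.20
 back th 0.0131 push 1.01 Fz -14.30 Fv -5.74 t 28.43
 rest th -0.0040 push -3.32 Fz -12.76 Fv -4.24 t 28.73
7.868453571965517
```

This stroke took 7.9 N, about 6.4 N above running free, which suggests about 21 N between the jaws. It is under the 11 N mark, so one more stroke should bring them to about 47 N.

Run:
```python
from h import *
print(stroke(22))
for n in("top","scene"): cv2.imwrite(f"pics/s5_{n}.png",viewer.camera(n))
```

```text
.1 th 0.0946 push 4.64 Fz -9.79 Fv -7.27 t 29.17
 .2 th 0.1910 push 8.24 Fz -5.49 Fv -9.54 t 29.60
 .255 th 0.2425 push 10.55 Fz -1.02 Fv -9.09 t 29.91
 fwd 0.275 th 0.2598 push 12.18 Fz -0.09 Fv -8.18 t 30.19
 fwd 0.281 th 0.2645 push 13.19 Fz 0.75 Fv -8.69 t 30.44
 fwd 0.287 th 0.2699 push 14.51 Fz 0.12 Fv -9.63 t 30.69
 fwd 0.293 th 0.2748 push 14.15 Fz 1.22 Fv -9.49 t 30.94
 fwd 0.299 th 0.2804 push 15.35 Fz 0.97 Fv -10.11 t 31.19
 back th 0.0114 push 2.93 Fz -11.71 Fv -5.63 t 32.43
 rest th -0.0040 push -4.58 Fz -11.80 Fv -2.38 t 32.73
15.346128380239907
```

This stroke was clearly stiff at 15.3 N, so I stop here and release the lever at rest.

Run:
```python
from h import *
np.set_printoptions(precision=2,suppress=True)
set_gripper(60); rd("open")
p=env.read_state()["tool_pos"]; env.move_l([p[0],p[1],300],rot=Q0.as_quat(),rate=120)
env.reach([330,-330,330],down(20).as_quat())
for n in("top","scene"): cv2.imwrite(f"pics/f_{n}.png",viewer.camera(n))
t=cv2.imread("pics/f_top.png");s=cv2.imread("pics/f_scene.png")
cv2.imwrite("pics/f.png",cv2.resize(np.hstack([t[150:300,190:350],s[150:300,190:350]]),(800,375),interpolation=cv2.INTER_CUBIC))
cv2.imwrite("pics/ff.png",cv2.resize(np.hstack([t,s]),(800,300)))
hsv=cv2.cvtColor(t,cv2.COLOR_BGR2HSV); m=cv2.inRange(hsv,(5,80,90),(25,255,255)); k=0*m; k[190:245,212:256]=m[190:245,212:256]
c=max(cv2.findContours(k,0,2)[0],key=cv2.contourArea)
r=cv2.minAreaRect(np.array([plane("top",p[0],46)[:2] for p in c],np.float32)); print(r)
d=np.r_[r[0],0]-np.array([516.5,204.4,0]); print("in end_jaw",d@u,d@v)
st=env.read_state();print(st["force"],st["time_s"])
```

```text
open th -0.0018 push -0.27 Fz 0.21 Fv 0.33 t 33.62
((509.0819396972656, 192.51705932617188), (36.310550689697266, 153.42742919921875), 59.227378845214844)
in end_jaw -13.999958646565723 0.4827583320587854
[-0.09  0.11 -0.17] 36.0667
```

View pics/f.png

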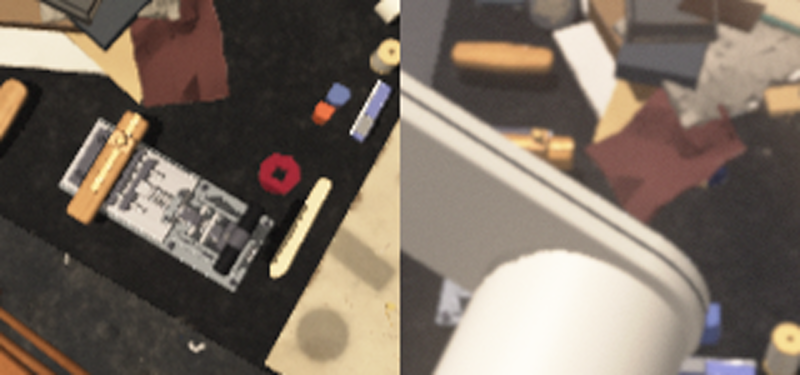

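View pics/ff.png

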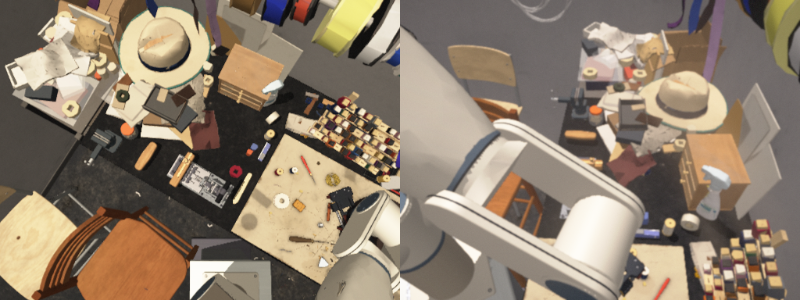

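Run:
```python
import cv2,numpy as np
a=cv2.imread("pics/top0.png");b=cv2.imread("pics/f_top.png")
c=[i[205:270,240:325] for i in(a,b)]
cv2.imwrite("pics/cmp.png",cv2.resize(np.hstack(c),None,fx=4.5,fy=4.5,interpolation=cv2.INTER_CUBIC))
for i in c:
    g=cv2.inRange(cv2.cvtColor(i,cv2.COLOR_BGR2GRAY),0,38)
    print([ (round(M['m10']/M['m00'],1),round(M['m01']/M['m00'],1)) for M in [cv2.moments(g[20:60,25:65],True)]])
```

```text
[(25.7, 20.3)]
[(25.8, 20.5)]
```

View pics/cmp.png

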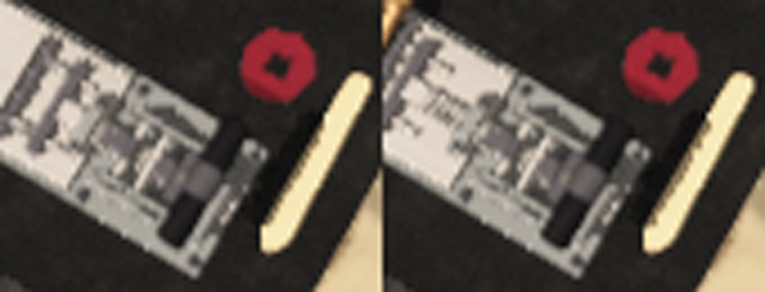

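The lever is in the same place as at the start (dark blob within 0.2 px), the folder has not moved, and the jaw is closed on the jack. I'm handing in.

Run:
```python
from station import env, workorder
print(workorder.sign_off(), env.read_state()["time_s"])
```

```text
the job is handed in; nothing more can be done
the job is handed in; nothing more can be done
```

The jack is clamped and the job is handed in, at about 36 s on the robot's clock; no verdict is reported.

**What I did:** I laid the jack flat on the bed between the jaws and let go. Then I held the cross grip and pumped five full strokes. The pushes at the forward end were about 1.3, 1.6, 1.5, 7.9 and 15.3 N. I stopped after the fifth, the first to take more than 11 N, left the lever at its rest and moved the arm clear.

**Last checks:**
- **Jack:** in the top view it is about 14 mm before the end-jaw face (17 mm expected, calibration good to about 2 mm). It is 0.5 mm off the middle and about 0.014 rad from square. I did not measure its height or tilt after clamping.
- **Jaw force:** about 47 N, worked out from the lever feel and not measured directly.
- **Lever:** felt at its back stop (about -0.002 rad), and the picture matches the start.
- **Other tools:** the folder has not moved. The brush, spool, jar, clip and roll looked undisturbed in the pictures, but I did not measure them. The arm hid part of the last scene view.

**What disagreed:** while I pumped, the grip carried side and downward forces of up to about 10 and 14 N, because my arc was slightly off the lever's. They went when I let go.

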